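# Set the model carrier on the spacer pile

## Robot

A 6-joint arm with a two-finger parallel gripper is mounted at the origin on the work surface. World frame = base frame: x ahead of the robot, y to its left, z up, the work surface at z = 0. Lengths are in m, angles in rad, forces in N, time in s.
With the tool pointing down it reaches from about 0.375 to 0.975 m from the base axis. Payload 3.8 kg.
Tool frame: the origin (TCP) lies midway between the tips of the shut fingers; the grasp point (between the pads) lies 19 mm behind it; z points along the fingers, y is the line along which they close (so a half turn about z gives the same grasp; the last joint's range is limited). The gripper opens to 85 mm and grips with 20 to 120 N. Pads are 22 mm wide; open, the fingers measure 114 mm over their backs; the gripper's body (76 mm by 85 mm) begins 54 mm behind the grasp point. The pads swing forward as they close: fully open they stand 13 mm farther back than shut.
Start: joints at [-1.242, 0.264, 1.604, -0, 1.274, -0.037], TCP at [0.241, -0.63, 0.231] pointing down, gripper open.
Joint ranges: [-2.63, 2.63], [-0.94, 2.18], [0.31, 2.57], [-1.31, 4.45], [0, 2.66], [-2.55, 2.55]. Speed limits (rad/s): [2.57, 2.57, 3.14, 3.14, 3.14, 3.14].

## Interface

Orientations are given as a rotation vector (axis times angle).
In Python, from workcell import bot, imaging gives the robot as it stands.
- The arm moves only by the tool step_arm, never from a script. Its argument "series" is a list of rows, each an object of numbers: "grip": the closure, from -1 (fully open) to 1 (shut); "x", "y", "z": the shift along the tool's x, y, z normalised to -1 to 1, where 1 is 500 mm; "ax", "ay", "az": the turn, a rotation vector about the tool's x, y, z normalised to -1 to 1, where 1 is 30 degrees. A call has 1 to 12 rows; each row is the pose to reach, as a shift and turn from the pose commanded when the call began, along the tool's axes at that moment; what a row does not reach only later rows make up. A row lasts 1/10 s, in which the tool goes at most 50 mm and 8.59 degrees, less where a joint would pass 70% of its speed; a pose out of reach is approached as far as the arm can. A call with a number of a shift or a turn outside -1 to 1 is refused whole. A call with a gripper value outside its range is refused whole. The fingers move at their own pace and stop on an object; "force" is the grip in N (left out, the last holds). Time passes only in rows, so rows that repeat a pose let the fingers close. It gives the time, the measured TCP pose, the force, the opening and the grip force at its end, in the units of the state.
- bot.read_state(): the state, without advancing time (a new reading comes with each control period).
- imaging.read_camera(name): name is "scene" or "side" or "wrist"; returns a dict with "img" (420x560x3 uint8, red, green, blue), "fx", "fy", "cx", "cy" (pixels), "R" (3x3) and "t" (3): a world point X has camera coordinates R X + t. Camera axes: x right, y down, z forward; pixel columns grow to the right and rows downward; lengths in m; the calibration is good to about 2 mm. A picture is of the moment at which its call begins. There is no depth.
- bot.finish_job(): hands the job in; it is judged then, once.
The state is a dict: "time": time; "q": joint angles; "joint_vel": joint speeds; "joint_torque": joint torques, N m; "tool_pos": TCP position; "tcp_rot": TCP orientation; "wrist_force": force on the tool from outside, world axes, zero at the start; "torque": the same for the moment, N m; "width": opening from 0.0 (shut) to 1.0 (fully open); "grip_force": force on a finger pad.
Only numpy, scipy, OpenCV 4.12 (cv2) and the standard library are available. Lean on these libraries where they do the work, as an engineer would, in place of code of your own. Each camera call takes 0.05 s, during which the arm holds its last target. There are 200 camera calls.

## Task

Pick up the model carrier with the violet hub and set it flat and centred on top of the pile of spacer discs on the square pedestal. The height of the pile is not known: while still holding the carrier, lower it gently until you feel it rest on the pile, and only then let go; do not let it drop. Leave the plate with the black hub and the amber jar where they stand.

Things in the scene. Friction and masses are not known exactly. Their poses are not given: they have to be found in the camera images.
- carrier: The model carrier, loose, about 0.3 kg: a round aluminium plate 80 mm in diameter and 8 mm thick with an upright round violet hub, 30 mm in diameter and 40 mm tall, at its centre (48 mm in all). It stands on the table, plate down. Origin: centre of the plate's underside; z points up along the hub.
- pedestal: Aluminium slab, 130 x 130 x 12 mm, fixed to the table. Origin: centre of its underside, on the table top; z up. Centred on it stands a pile of flat spacer discs 80 mm in diameter (dark steel, aluminium, grey), part of the pedestal, rigid, not shifting. The pile's flat top lies 30 to 90 mm above the table, different each time and not reported.
- black_plate: Bystander, loose: a plate of the same shape and size as the carrier but with a black hub. Origin: centre of its underside; z up. The carrier, this plate and the jar swap places from one time to the next.
- jar: Bystander, loose: a small amber glass jar with a yellow lid, 48 mm in diameter and 65 mm tall. Origin: centre of its underside; z up.
Not all that is in view belongs to the job. What is shaped like the carrier but red is not meant.

How it is judged:
By the outcome, as a careful person would: the job done as asked, in the order asked, and still so for the second after the job is handed in, with the robot touching nothing.
It also fails if it takes over 40 s, if anything falls off the work surface, if the arm or the gripper's body presses on something with over 40 N, if the wrist force passes 120 N, or if a joint passes its speed limit or range.

## Working session

There is one attempt and no reset: what is moved stays moved. The work goes in short steps, Python scripts to look and compute and a tool call to move; the robot and the scene stay as the last step left them, time stands still between calls to the robot, and variables do not carry over. Pictures are saved under pics/ and viewed, at most 10 in all, crops included, and the job is handed in when it is done.

Besides the shell and the picture viewer there is one more tool, called after ">>>" by a JSON object that holds its "name" and its "arguments", one argument or row to a line. step_arm: Moves the arm, as the interface text tells. Scaled input: -1 to 1 covers 500 mm each way for a shift and 30 degrees each way for a turn. Its arguments: {"type":"object","properties":{"series":{"type":"array","items":{"type":"object","properties":{"grip":{"type":"number"},"x":{"type":"number","minimum":-1,"maximum":1},"y":{"type":"number","minimum":-1,"maximum":1},"z":{"type":"number","minimum":-1,"maximum":1},"ax":{"type":"number","minimum":-1,"maximum":1},"ay":{"type":"number","minimum":-1,"maximum":1},"az":{"type":"number","minimum":-1,"maximum":1}}}},"force":{"type":"number"}},"required":["series"]}

```bash
mkdir -p pics; ls; python3 - <<'E'
from workcell import bot, imaging
import cv2, numpy as np, pickle
d={n:imaging.read_camera(n) for n in("scene","side","wrist")}
pickle.dump(d,open("a.pkl","wb"))
for n in("scene","side"):cv2.imwrite(f"pics/{n}0.png",d[n]["img"][:,:,::-1])
for n in d:print(n,(-d[n]["R"].T@d[n]["t"]).round(3),d[n]["fx"])
print(bot.read_state())
E
```

```text
pics
scene [1.018 0.227 0.676] 483.08588311691807
side [0.406 0.863 0.703] 504.5141972076567
wrist [ 0.304 -0.606  0.372] 320.08006588113204
{'time': 0.15, 'q': array([-1.24191879e+00,  2.64582985e-01,  1.60510336e+00,  1.69143011e-05,
        1.27369247e+00, -3.69314359e-02]), 'joint_vel': array([-1.85124902e-03, -2.07338280e-03, -3.70930398e-03, -8.45406282e-05,
       -8.13591270e-05, -9.20991564e-04]), 'joint_torque': array([-4.77934482e-04, -5.15905309e+01, -3.67960703e+01, -1.12388620e-04,
        8.05634656e-03, -1.46833935e-05]), 'tool_pos': array([ 0.24124546, -0.62979075,  0.23022283]), 'tcp_rot': array([-3.08745088e+00, -5.71083375e-01,  3.82759679e-04]), 'wrist_force': array([-0.4783033 ,  0.70698791,  0.05483839]), 'torque': array([ 0.07413309, -0.02496359,  0.03192285]), 'grip_force': 0.0, 'width': 0.9976620822578869}
```

View pics/scene0.png

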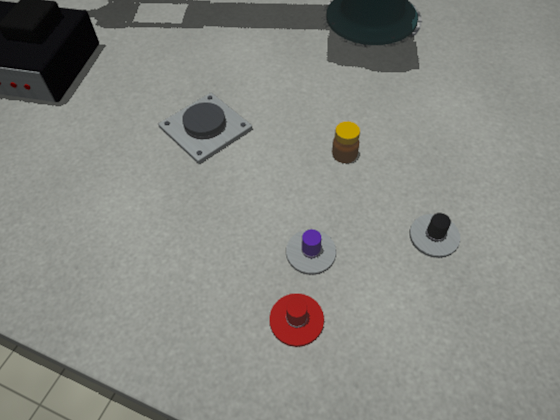

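View pics/side0.png

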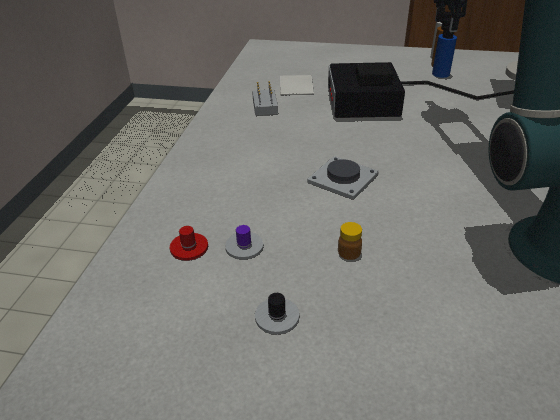

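The scene image shows these candidates for the carrier:
- Violet hub on an aluminium plate: scene (311,243), side (243,237).
- Black-hub plate: scene (438,228), side (277,305).
- Red lookalike: scene (297,317), side (188,240).

The violet one matches the description. The pedestal with its pile is at scene (204,122), side (343,172).

```bash
cat > h.py <<'E'
import numpy as np, cv2
def ray(c,p):
    d=c["R"].T@np.array([(p[0]-c["cx"])/c["fx"],(p[1]-c["cy"])/c["fy"],1]); return -c["R"].T@c["t"],d/np.linalg.norm(d)
def onz(c,p,z):
    o,d=ray(c,p); return (o+d*(z-o[2])/d[2]).round(4)
def tri(cs,ps):
    A=np.zeros((3,3));b=np.zeros(3)
    for c,p in zip(cs,ps):
        o,d=ray(c,p);M=np.eye(3)-np.outer(d,d);A+=M;b+=M@o
    return np.linalg.solve(A,b).round(4)
def blob(m,near,r):
    m=(m*255).astype(np.uint8); 
    cs,_=cv2.findContours(m,cv2.RETR_EXTERNAL,cv2.CHAIN_APPROX_NONE)
    cs=[c for c in cs if len(c)>8 and np.hypot(*(c[:,0].mean(0)-near))<r]
    return max(cs,key=cv2.contourArea)
E
python3 - <<'E'
import pickle; from h import *
d=pickle.load(open("a.pkl","rb")); near={"scene":((311,243),(204,122)),"side":((243,237),(343,172))}
crops=[]; P=[];T=[];H=[]
for n in near:
    c=d[n];im=c["img"];hsv=cv2.cvtColor(im,cv2.COLOR_RGB2HSV)
    vio=(hsv[...,0]>120)&(hsv[...,0]<150)&(hsv[...,1]>100)
    b=blob(vio,near[n][0],20); x,y,w,h=cv2.boundingRect(b); V=hsv[...,2]
    px=V[vio]; t,_=cv2.threshold(px,0,255,cv2.THRESH_OTSU)
    bt=blob(vio&(V>t),near[n][0],20); et=cv2.fitEllipse(bt)
    m=cv2.moments(b); H.append((m["m10"]/m["m00"],m["m01"]/m["m00"])); T.append(et[0])
    print(n,"hub",(x,y,w,h),H[-1],"top",et,onz(c,et[0],.048),onz(c,H[-1],.028))
    # pile + slab
    u,v=near[n][1]
    g=cv2.cvtColor(im,cv2.COLOR_RGB2GRAY)
    print(g[v-25:v+45:3,u])
    (a,e)=near[n]
    crops.append(np.vstack([cv2.resize(im[q[1]-45:q[1]+45,q[0]-60:q[0]+60],(390,292),interpolation=cv2.INTER_CUBIC) for q in (a,e)]))
print(tri([d["scene"],d["side"]],T),tri([d["scene"],d["side"]],H))
cv2.imwrite("pics/crop.png",np.hstack(crops)[:,:,::-1])
E
```

```text
scene hub (302, 229, 19, 27) (311.1865605658709, 242.0238726790451) top ((311.3313293457031, 237.3501434326172), (15.606775283813477, 18.143033981323242), 96.24069213867188) [0.6506 0.1032 0.048 ] [0.647  0.1022 0.028 ]
[140 142  63  67  68  66  67  67  67  67  68  68  42  48 121 148 144 145
 147 150  81  63 154 150]
side hub (236, 225, 15, 21) (243.02315789473684, 235.0856140350877) top ((242.51690673828125, 229.08924865722656), (8.139747619628906, 13.338730812072754), 83.28993225097656) [0.6487 0.1048 0.048 ] [0.6501 0.1003 0.028 ]
[141 146 140 142  90  59  59  65  59  60  34  35  51 137 135 108  73 144
 146 144 142 141 141 141]
[0.6494 0.1028 0.0461] [0.6489 0.103  0.0308]
```

View pics/crop.png

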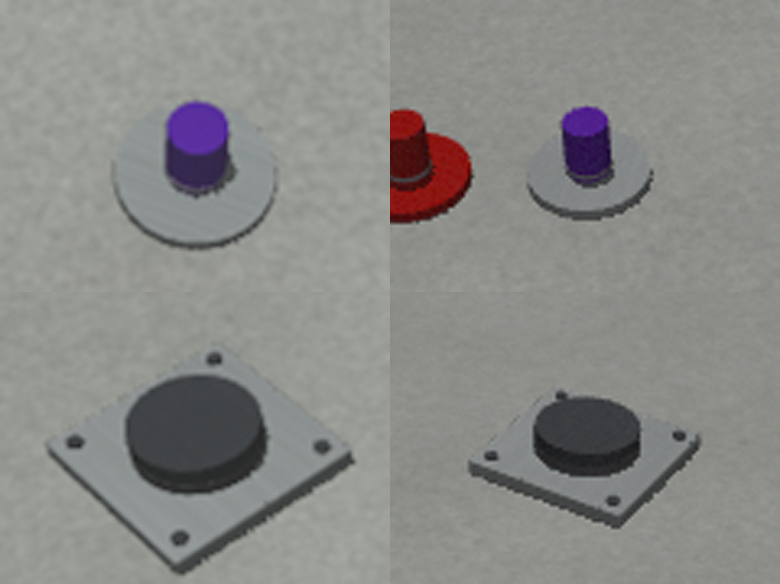

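The crop confirms the choice: a violet hub on a grey plate at the scene crop centre. The red lookalike next to it in the side view is distinct. Below it is the dark pile on the slab.

```bash
python3 - <<'E'
import pickle; from h import *
from scipy.spatial.transform import Rotation as Ro
d=pickle.load(open("a.pkl","rb")); T=[]
for n,pt,hole in(("scene",(204,118),[(-195+75+0,0)]),("side",(343,168),0)):
    c=d[n];g=cv2.cvtColor(c["img"],cv2.COLOR_RGB2GRAY)
    b=cv2.medianBlur(g,3)
    lo=51 if n=="scene" else 47
    e=cv2.fitEllipse(cv2.convexHull(blob((b>=lo)&(b<95),pt,12)));T.append(e[0]); print(n,e)
p=tri([d["scene"],d["side"]],T);print("pile top",p,[onz(d[n],t,p[2]) for n,t in zip(d,T)])
# slab corner bolt holes, from crops (z=.012)
s=120/390
for n,near,off,hs in(("scene",(204,122),(0,292),[(75,442),(214,359),(322,447),(180,539)]),("side",(343,172),(390,292),[(491,456),(560,396),(679,436),(613,501)])):
    q=[onz(d[n],(near[0]-60+(x-off[0])*s,near[1]-45+(y-off[1])*s),.012) for x,y in hs];print(n,np.mean(q,0),q)
print("red",tri([d["scene"],d["side"]],[(297,307),(187,231)]),"black",tri([d["scene"],d["side"]],[(440,219),(277,297)]),"jar",tri([d["scene"],d["side"]],[(347,130),(350,229)]))
R=Ro.from_rotvec([-3.08745,-.57108,0]).as_matrix();print(R.round(3))
E
```

```text
scene ((203.9510955810547, 120.89575958251953), (37.397098541259766, 43.6829719543457), 87.61275482177734)
side ((341.8871154785156, 169.5811309814453), (24.689067840576172, 33.3140869140625), 80.55186462402344)
pile top [ 0.4742 -0.1832  0.0255] [array([ 0.4748, -0.1828,  0.0255]), array([ 0.474 , -0.184 ,  0.0255])]
scene [ 0.470125 -0.185525  0.012   ] [array([ 0.4959, -0.2544,  0.012 ]), array([ 0.4011, -0.2119,  0.012 ]), array([ 0.444 , -0.1166,  0.012 ]), array([ 0.5395, -0.1592,  0.012 ])]
side [ 0.470175 -0.18375   0.012   ] [array([ 0.5388, -0.1586,  0.012 ]), array([ 0.497 , -0.2519,  0.012 ]), array([ 0.4013, -0.2092,  0.012 ]), array([ 0.4436, -0.1153,  0.012 ])]
red [0.7614 0.1249 0.0432] black [0.5427 0.2753 0.0485] jar [0.4325 0.0847 0.0633]
[[ 0.934  0.358 -0.   ]
 [ 0.358 -0.934  0.002]
 [ 0.    -0.002 -1.   ]]
```

>>> {"name": "step_arm", "arguments": {
  "series": [
    {"x": 0.96,"y": -0.8,"grip": -1},
    {"x": 0.96,"y": -0.8},
    {"x": 0.96,"y": -0.8},
    {"x": 0.96,"y": -0.8},
    {"x": 0.96,"y": -0.8},
    {"x": 0.96,"y": -0.8},
    {"x": 0.96,"y": -0.8},
    {"x": 0.96,"y": -0.8},
    {"x": 0.96,"y": -0.8},
    {"x": 0.96,"y": -0.8},
    {"x": 0.96,"y": -0.8},
    {"x": 0.96,"y": -0.8}
  ],
  "force": 40
}}

```text
validation failed for argument at $.se...
```

>>> {"name": "step_arm", "arguments": {
  "series": [
    {"x": 0.96,"y": -0.8,"z": 0,"ax": 0,"ay": 0,"az": 0,"grip": -1},
    {"x": 0.96,"y": -0.8,"z": 0,"ax": 0,"ay": 0,"az": 0,"grip": -1},
    {"x": 0.96,"y": -0.8,"z": 0,"ax": 0,"ay": 0,"az": 0,"grip": -1},
    {"x": 0.96,"y": -0.8,"z": 0,"ax": 0,"ay": 0,"az": 0,"grip": -1},
    {"x": 0.96,"y": -0.8,"z": 0,"ax": 0,"ay": 0,"az": 0,"grip": -1},
    {"x": 0.96,"y": -0.8,"z": 0,"ax": 0,"ay": 0,"az": 0,"grip": -1},
    {"x": 0.96,"y": -0.8,"z": 0,"ax": 0,"ay": 0,"az": 0,"grip": -1},
    {"x": 0.96,"y": -0.8,"z": 0,"ax": 0,"ay": 0,"az": 0,"grip": -1},
    {"x": 0.96,"y": -0.8,"z": 0,"ax": 0,"ay": 0,"az": 0,"grip": -1},
    {"x": 0.96,"y": -0.8,"z": 0,"ax": 0,"ay": 0,"az": 0,"grip": -1},
    {"x": 0.96,"y": -0.8,"z": 0,"ax": 0,"ay": 0,"az": 0,"grip": -1},
    {"x": 0.96,"y": -0.8,"z": 0,"ax": 0,"ay": 0,"az": 0,"grip": -1}
  ],
  "force": 40
}}

```text
time: 1.35
tool_pos: [0.5349, -0.1048, 0.2312]
tcp_rot: [3.089, 0.571, 0.0]
wrist_force: [0.2, -0.5, 1.0]
width: 1.001
grip_force: 0.0
```

>>> {"name": "step_arm", "arguments": {
  "series": [
    {"x": 0.36,"y": -0.31,"z": 0.1,"ax": 0,"ay": 0,"az": 0,"grip": -1},
    {"x": 0.36,"y": -0.31,"z": 0.1,"ax": 0,"ay": 0,"az": 0,"grip": -1},
    {"x": 0.36,"y": -0.31,"z": 0.1,"ax": 0,"ay": 0,"az": 0,"grip": -1},
    {"x": 0.36,"y": -0.31,"z": 0.1,"ax": 0,"ay": 0,"az": 0,"grip": -1},
    {"x": 0.36,"y": -0.31,"z": 0.1,"ax": 0,"ay": 0,"az": 0,"grip": -1},
    {"x": 0.36,"y": -0.31,"z": 0.1,"ax": 0,"ay": 0,"az": 0,"grip": -1},
    {"x": 0.36,"y": -0.31,"z": 0.1,"ax": 0,"ay": 0,"az": 0,"grip": -1}
  ]
}}

```text
time: 2.05
tool_pos: [0.6466, 0.1032, 0.1801]
tcp_rot: [3.088, 0.575, -0.004]
wrist_force: [-0.5, -0.5, -0.6]
width: 1.003
grip_force: 0.0
```

```bash
python3 - <<'E'
from workcell import bot, imaging
from h import *
from scipy.spatial.transform import Rotation as Ro
c=imaging.read_camera("wrist");s=bot.read_state();im=c["img"]
cv2.imwrite("pics/w1.png",im[:,:,::-1])
hsv=cv2.cvtColor(im,cv2.COLOR_RGB2HSV)
vio=(hsv[...,0]>120)&(hsv[...,0]<150)&(hsv[...,1]>100)
V=hsv[...,2];t,_=cv2.threshold(V[vio],0,255,cv2.THRESH_OTSU)
for m in(vio,vio&(V>t)):
    e=cv2.fitEllipse(blob(m,(280,210),300));p=onz(c,e[0],.048);print(e,p)
R=Ro.from_rotvec(s["tcp_rot"]).as_matrix()
print(s["tool_pos"],"tool-axes mm",1000*R.T@(np.array([p[0],p[1],.016])-s["tool_pos"]))
E
```

```text
((279.12005615234375, 194.80809020996094), (31.75872230529785, 36.339786529541016), 178.255859375) [0.6516 0.103  0.048 ]
((279.12005615234375, 194.80809020996094), (31.75872230529785, 36.339786529541016), 178.255859375) [0.6516 0.103  0.048 ]
[0.64656064 0.10222572 0.1806382 ] tool-axes mm [  5.25486188   1.06811907 164.62982161]
```

View pics/w1.png

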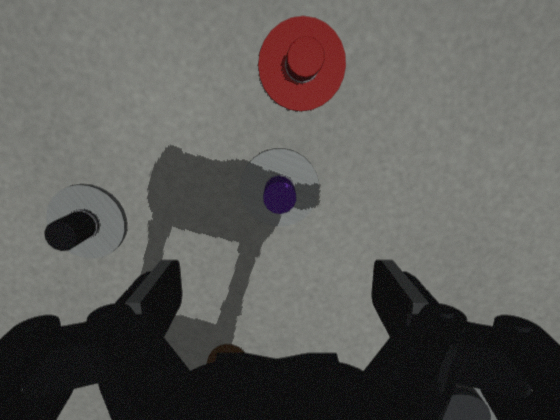

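Wrist view: the violet hub top is at (279,195), red at (302,62), black at (75,230), and the space between the fingers is clear. Next I descend and grip.

>>> {"name": "step_arm", "arguments": {
  "series": [
    {"x": 0.008,"y": 0.001,"z": 0.08,"ax": 0,"ay": 0,"az": 0,"grip": -1},
    {"x": 0.008,"y": 0.001,"z": 0.16,"ax": 0,"ay": 0,"az": 0,"grip": -1},
    {"x": 0.008,"y": 0.001,"z": 0.24,"ax": 0,"ay": 0,"az": 0,"grip": -1},
    {"x": 0.008,"y": 0.001,"z": 0.29,"ax": 0,"ay": 0,"az": 0,"grip": -1},
    {"x": 0.008,"y": 0.001,"z": 0.324,"ax": 0,"ay": 0,"az": 0,"grip": -1},
    {"x": 0.008,"y": 0.001,"z": 0.324,"ax": 0,"ay": 0,"az": 0,"grip": -1},
    {"x": 0.008,"y": 0.001,"z": 0.324,"ax": 0,"ay": 0,"az": 0,"grip": 1},
    {"x": 0.008,"y": 0.001,"z": 0.324,"ax": 0,"ay": 0,"az": 0,"grip": 1},
    {"x": 0.008,"y": 0.001,"z": 0.324,"ax": 0,"ay": 0,"az": 0,"grip": 1},
    {"x": 0.008,"y": 0.001,"z": 0.324,"ax": 0,"ay": 0,"az": 0,"grip": 1},
    {"x": 0.008,"y": 0.001,"z": 0.324,"ax": 0,"ay": 0,"az": 0,"grip": 1},
    {"x": 0.008,"y": 0.001,"z": 0.324,"ax": 0,"ay": 0,"az": 0,"grip": 1}
  ],
  "force": 40
}}

```text
time: 3.3
tool_pos: [0.6525, 0.1033, 0.0212]
tcp_rot: [3.089, 0.572, 0.005]
wrist_force: [0.2, -2.0, 6.7]
width: 0.339
grip_force: 40.0
```

>>> {"name": "step_arm", "arguments": {
  "series": [
    {"x": 0,"y": 0,"z": -0.01,"ax": 0,"ay": 0,"az": 0,"grip": 1},
    {"x": 0,"y": 0,"z": -0.04,"ax": 0,"ay": 0,"az": 0,"grip": 1},
    {"x": 0,"y": 0,"z": -0.1,"ax": 0,"ay": 0,"az": 0,"grip": 1},
    {"x": 0,"y": 0,"z": -0.18,"ax": 0,"ay": 0,"az": 0,"grip": 1},
    {"x": 0,"y": 0,"z": -0.26,"ax": 0,"ay": 0,"az": 0,"grip": 1},
    {"x": 0,"y": 0,"z": -0.32,"ax": 0,"ay": 0,"az": 0,"grip": 1},
    {"x": 0,"y": 0,"z": -0.36,"ax": 0,"ay": 0,"az": 0,"grip": 1},
    {"x": 0,"y": 0,"z": -0.36,"ax": 0,"ay": 0,"az": 0,"grip": 1},
    {"x": 0,"y": 0,"z": -0.36,"ax": 0,"ay": 0,"az": 0,"grip": 1}
  ]
}}

```text
time: 4.2
tool_pos: [0.6506, 0.1034, 0.1992]
tcp_rot: [-3.089, -0.572, 0.0]
wrist_force: [0.3, 0.2, -3.1]
width: 0.341
grip_force: 39.9
```

```bash
python3 - <<'E'
from workcell import bot, imaging
from h import *
from scipy.spatial.transform import Rotation as Ro
s=bot.read_state();R=Ro.from_rotvec(s["tcp_rot"]).as_matrix()
ims=[imaging.read_camera(n)["img"] for n in("side","wrist")]
cv2.imwrite("pics/lift.png",np.hstack([cv2.resize(i,(400,300)) for i in ims])[:,:,::-1])
print(s["tool_pos"],R.round(3),s["wrist_force"])
print(1000*R.T@(np.array([.472,-.184,s["tool_pos"][2]])-s["tool_pos"]))
E
```

```text
[0.65062426 0.10340744 0.19920598] [[ 0.934  0.358 -0.   ]
 [ 0.358 -0.934  0.   ]
 [-0.    -0.    -1.   ]] [ 0.2738714   0.17662729 -3.073029  ]
[-2.69631259e+02  2.04471630e+02  8.36845236e-04]
```

View pics/lift.png

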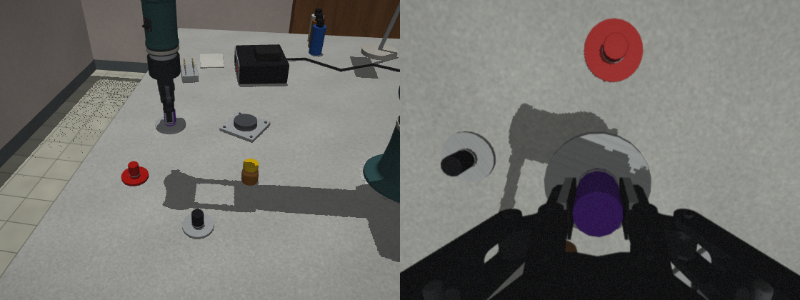

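The carrier is held: −3.1 N at the wrist, hub between the pads, bystanders untouched. I stop short of the pile so the wrist camera sees pile and carrier together.

>>> {"name": "step_arm", "arguments": {
  "series": [
    {"x": -0.03,"y": 0.02,"z": 0,"ax": 0,"ay": 0,"az": 0,"grip": 1},
    {"x": -0.1,"y": 0.06,"z": 0,"ax": 0,"ay": 0,"az": 0,"grip": 1},
    {"x": -0.18,"y": 0.1,"z": 0,"ax": 0,"ay": 0,"az": 0,"grip": 1},
    {"x": -0.26,"y": 0.14,"z": 0,"ax": 0,"ay": 0,"az": 0,"grip": 1},
    {"x": -0.34,"y": 0.19,"z": 0,"ax": 0,"ay": 0,"az": 0,"grip": 1},
    {"x": -0.42,"y": 0.24,"z": 0,"ax": 0,"ay": 0,"az": 0,"grip": 1},
    {"x": -0.5,"y": 0.28,"z": 0,"ax": 0,"ay": 0,"az": 0,"grip": 1},
    {"x": -0.58,"y": 0.32,"z": 0,"ax": 0,"ay": 0,"az": 0,"grip": 1},
    {"x": -0.66,"y": 0.37,"z": 0,"ax": 0,"ay": 0,"az": 0,"grip": 1},
    {"x": -0.71,"y": 0.4,"z": 0,"ax": 0,"ay": 0,"az": 0,"grip": 1},
    {"x": -0.74,"y": 0.41,"z": 0,"ax": 0,"ay": 0,"az": 0,"grip": 1},
    {"x": -0.74,"y": 0.41,"z": 0,"ax": 0,"ay": 0,"az": 0,"grip": 1}
  ]
}}

```text
time: 5.5
tool_pos: [0.3757, -0.2213, 0.1977]
tcp_rot: [-3.089, -0.566, 0.005]
wrist_force: [0.6, 0.6, -3.8]
width: 0.338
grip_force: 40.0
```

```bash
python3 - <<'E'
from workcell import bot, imaging
import cv2,pickle
d={n:imaging.read_camera(n) for n in("scene","side","wrist")};d["s"]=s=bot.read_state()
pickle.dump(d,open("b.pkl","wb"));cv2.imwrite("pics/w2.png",d["wrist"]["img"][:,:,::-1]);print(s["tool_pos"],s["wrist_force"])
E
```

```text
[ 0.37835107 -0.21994758  0.19846474] [ 0.43356247 -0.14003973 -2.71347346]
```

View pics/w2.png

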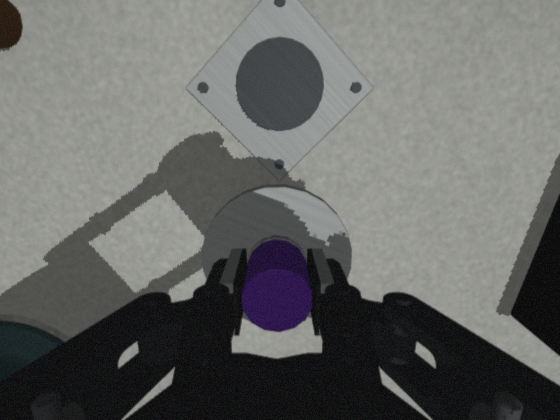

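Wrist view: the pile disc is centred at (279,84), slab bolt holes at (203,88), (355,88) and (279,164). The held plate's rim spans about (202..352, 185..) and the hub top is at (278,299), upright.

```bash
python3 - <<'E'
import pickle; from h import *
from scipy.spatial.transform import Rotation as Ro
d=pickle.load(open("b.pkl","rb"));c=d["wrist"];s=d["s"];im=c["img"];g=cv2.cvtColor(im,cv2.COLOR_RGB2GRAY)
R=Ro.from_rotvec(s["tcp_rot"]).as_matrix()
dark=np.zeros(g.shape,bool);dark[30:140,220:340]=cv2.medianBlur(g,3)[30:140,220:340]<(int(g[84,279])+int(g[84,230]))//2
e=cv2.fitEllipse(cv2.convexHull(blob(dark,(279,84),12)));print("pile",e)
for z in(.025,.03,.035,.04):
    w=[onz(c,(e[0][0]+sx,e[0][1]),z) for sx in(-e[1][0]/2,e[1][0]/2)];print(z,onz(c,e[0],z),"width",np.linalg.norm(w[1]-w[0]))
H=[]
for x,y in((203,88),(355,88),(279,164),(279,2)):
    m=np.zeros(g.shape,bool);r=slice(max(y-9,0),y+10),slice(x-9,x+10);m[r]=g[r]<100
    q=np.argwhere(m).mean(0)[::-1] if y>5 else (279,2.5);H.append(onz(c,q,.012));print(q,H[-1])
print("slab centre",np.mean(H[:2],0),np.mean(H[2:],0))
# held carrier
hsv=cv2.cvtColor(im,cv2.COLOR_RGB2HSV);vio=(hsv[...,0]>115)&(hsv[...,0]<155)&(hsv[...,1]>90);V=cv2.medianBlur(hsv[...,2],5)
t,_=cv2.threshold(V[vio],0,255,cv2.THRESH_OTSU);b=blob(vio&(V>t),(278,299),25);et=cv2.fitEllipse(b);print("hubtop",et,t)
p=onz(c,et[0],s["tool_pos"][2]+.027);print(p,"tool off mm",1000*R.T@(p-s["tool_pos"]))
# plate rim: edge points in upper arc -> plane, circle
zp=s["tool_pos"][2]-.0132;E=cv2.Canny(cv2.medianBlur(g,5),20,60)
pts=[]
for a in np.radians(np.arange(200,341,2)):
    for r in np.arange(90,62,-.5):
        x,y=277+r*np.cos(a),258+r*np.sin(a)
        if E[int(round(y)),int(round(x))]: pts.append(onz(c,(x,y),zp)[:2]);break
P=np.array(pts);keep=np.ones(len(P),bool)
for _ in range(5):
    A=np.c_[2*P,np.ones(len(P))];u=np.linalg.lstsq(A[keep],(P**2).sum(1)[keep],rcond=None)[0];rad=np.sqrt(u[2]+u[0]**2+u[1]**2)
    res=abs(np.linalg.norm(P-u[:2],axis=1)-rad);keep=res<max(.0015,np.median(res)*2)
print("rim",u[:2],rad,keep.sum(),"tool off mm",1000*R.T@(np.array([u[0],u[1],zp])-s["tool_pos"]))
# pile height tri from crop-read top centres
o=pickle.load(open("a.pkl","rb"));print(tri([o["scene"],o["side"],c],[(204,117.9),(343.6,168.2),e[0]]))
E
```

```text
pile ((279.0670166015625, 83.7323226928711), (87.97921752929688, 93.85257720947266), 5.285360336303711)
0.025 [ 0.4721 -0.1862  0.025 ] width 0.08108686700076653
0.03 [ 0.4716 -0.1863  0.03  ] width 0.07982305431390108
0.035 [ 0.4711 -0.1865  0.035 ] width 0.07852369069268204
0.04 [ 0.4706 -0.1867  0.04  ] width 0.0771664434841985
[202.47826087  87.22826087] [ 0.4443 -0.118   0.012 ]
[355.26436782  87.1954023 ] [ 0.4966 -0.2554  0.012 ]
[276.9902439  166.99512195] [ 0.398  -0.2124  0.012 ]
(279, 2.5) [ 0.5374 -0.1612  0.012 ]
slab centre [ 0.47045 -0.1867   0.012  ] [ 0.4677 -0.1868  0.012 ]
hubtop ((276.5398864746094, 286.67724609375), (69.44140625, 92.46080017089844), 179.78143310546875) 45.0
[ 0.3811 -0.2187  0.2255] tool off mm [  3.00037841  -0.21995369 -27.03641178]
rim [ 0.37716752 -0.22005022] 0.038543337639574876 53 tool off mm [-1.13584603 -0.3090129  13.20097311]
[ 0.4707 -0.1855  0.0288]
```

>>> {"name": "step_arm", "arguments": {
  "series": [
    {"x": 0.04,"y": 0.003,"z": 0,"ax": 0,"ay": 0,"az": 0,"grip": 1},
    {"x": 0.12,"y": 0.003,"z": 0,"ax": 0,"ay": 0,"az": 0,"grip": 1},
    {"x": 0.18,"y": 0.003,"z": 0.03,"ax": 0,"ay": 0,"az": 0,"grip": 1},
    {"x": 0.2,"y": 0.003,"z": 0.09,"ax": 0,"ay": 0,"az": 0,"grip": 1},
    {"x": 0.2,"y": 0.003,"z": 0.15,"ax": 0,"ay": 0,"az": 0,"grip": 1},
    {"x": 0.2,"y": 0.003,"z": 0.2,"ax": 0,"ay": 0,"az": 0,"grip": 1},
    {"x": 0.2,"y": 0.003,"z": 0.24,"ax": 0,"ay": 0,"az": 0,"grip": 1},
    {"x": 0.2,"y": 0.003,"z": 0.25,"ax": 0,"ay": 0,"az": 0,"grip": 1},
    {"x": 0.2,"y": 0.003,"z": 0.25,"ax": 0,"ay": 0,"az": 0,"grip": 1},
    {"x": 0.2,"y": 0.003,"z": 0.25,"ax": 0,"ay": 0,"az": 0,"grip": 1}
  ]
}}

```text
time: 6.65
tool_pos: [0.4739, -0.186, 0.0753]
tcp_rot: [3.088, 0.572, 0.002]
wrist_force: [0.1, 0.1, -3.0]
width: 0.339
grip_force: 40.0
```

```bash
python3 - <<'E'
from workcell import bot, imaging
import cv2,pickle,numpy as np
d={n:imaging.read_camera(n) for n in("scene","side","wrist")};d["s"]=s=bot.read_state()
pickle.dump(d,open("c.pkl","wb"));print(s["tool_pos"],s["wrist_force"])
f=lambda n,u,v:cv2.resize(d[n]["img"][v-45:v+45,u-60:u+60],(400,300),interpolation=cv2.INTER_CUBIC)
top=np.hstack([f("scene",204,112),f("side",343,165)])
cv2.imwrite("pics/pre.png",top[:,:,::-1])
E
```

```text
[ 0.47402834 -0.18654132  0.07582432] [-0.28818826  0.74658147 -3.37800533]
```

View pics/pre.png

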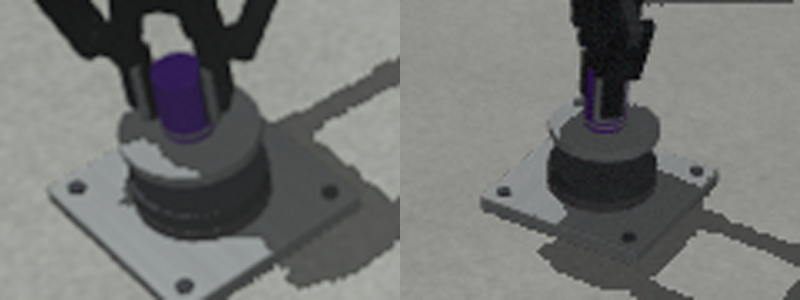

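The carrier hangs level about 25 mm over the pile. Plate edges are at scene-crop columns 118–266 and side-crop columns 549–661. I check the centring from these extents.

```bash
python3 - <<'E'
import pickle; from h import *
from scipy.optimize import least_squares
d=pickle.load(open("c.pkl","rb"));a=pickle.load(open("a.pkl","rb"))
th=np.linspace(0,2*np.pi,361)
def ext(c,xy,z):
    P=np.c_[xy[0]+.04*np.cos(th),xy[1]+.04*np.sin(th),z+0*th]@c["R"].T+c["t"];u=c["fx"]*P[:,0]/P[:,2]+c["cx"];return np.array([u.min(),u.max()])
def solve(o,z):
    r=least_squares(lambda p:np.r_[ext(d["scene"],p,z)-o[:2],ext(d["side"],p,z)-o[2:]],[.471,-.186]);return r.x.round(4),r.fun.round(2)
# column extents measured on the pictures (crop scale .3)
s=lambda x:144+x*.3; q=lambda x:283+(x-400)*.3
print("plate",solve([s(118),s(266),q(549),q(661)],d["s"]["tool_pos"][2]-.0132))
print("pile(now)",solve([s(128),s(271),q(548),q(657)],.028))
# pile in first pictures, by mask of dark pixels
o=[]
for n,pt in(("scene",(204,122)),("side",(343,172))):
    g=cv2.cvtColor(a[n]["img"],cv2.COLOR_RGB2GRAY);b=blob(cv2.medianBlur(g,3)<98,pt,14)[:,0];o+=[b[:,0].min()-.0,b[:,0].max()+1.0]
    g=g[pt[1]-3]; print(n,o[-2:],g[pt[0]-26:pt[0]-12],g[pt[0]+12:pt[0]+27])
print("pile(first)",solve(np.array(o)-.5,.025))
E
```

```text
plate (array([ 0.4699, -0.1838]), array([ 0.37, -0.37,  0.04, -0.07]))
pile(now) (array([ 0.4698, -0.1852]), array([ 0.31, -0.3 , -0.1 ,  0.08]))
scene [np.float64(183.0), np.float64(226.0)] [146 145 146 149 111  63  67  67  67  66  67  68  66  66] [ 68  67  69  68  68  68  69  55  40  60 123 146 145 145 145]
side [np.float64(327.0), np.float64(360.0)] [143 142 135 134 136 139 136 138 136 136  57  58  59  59] [ 60  64  61  61  62 106 130 129 132 133 131 133 132 132 129]
pile(first) (array([ 0.4715, -0.1845]), array([ 0.39, -0.38,  0.07, -0.1 ]))
```

Centring agrees within about 1 mm. I lower close to the pile with a small nudge, then creep down.

>>> {"name": "step_arm", "arguments": {
  "series": [
    {"x": 0,"y": 0.002,"z": 0.01,"ax": 0,"ay": 0,"az": 0,"grip": 1},
    {"x": 0,"y": 0.002,"z": 0.02,"ax": 0,"ay": 0,"az": 0,"grip": 1},
    {"x": 0,"y": 0.002,"z": 0.028,"ax": 0,"ay": 0,"az": 0,"grip": 1},
    {"x": 0,"y": 0.002,"z": 0.034,"ax": 0,"ay": 0,"az": 0,"grip": 1},
    {"x": 0,"y": 0.002,"z": 0.034,"ax": 0,"ay": 0,"az": 0,"grip": 1},
    {"x": 0,"y": 0.002,"z": 0.034,"ax": 0,"ay": 0,"az": 0,"grip": 1}
  ]
}}

```text
time: 7.4
tool_pos: [0.473, -0.187, 0.0571]
tcp_rot: [-3.089, -0.571, 0.001]
wrist_force: [0.5, -0.5, -2.7]
width: 0.337
grip_force: 40.0
```

>>> {"name": "step_arm", "arguments": {
  "series": [
    {"x": 0,"y": 0,"z": 0.002,"ax": 0,"ay": 0,"az": 0,"grip": 1},
    {"x": 0,"y": 0,"z": 0.004,"ax": 0,"ay": 0,"az": 0,"grip": 1},
    {"x": 0,"y": 0,"z": 0.004,"ax": 0,"ay": 0,"az": 0,"grip": 1}
  ]
}}

```text
time: 7.7
tool_pos: [0.4731, -0.187, 0.0552]
tcp_rot: [-3.089, -0.571, 0.0]
wrist_force: [0.6, 0.5, -3.1]
width: 0.337
grip_force: 40.0
```

>>> {"name": "step_arm", "arguments": {
  "series": [
    {"x": 0,"y": 0,"z": 0.001,"ax": 0,"ay": 0,"az": 0,"grip": 1},
    {"x": 0,"y": 0,"z": 0.002,"ax": 0,"ay": 0,"az": 0,"grip": 1},
    {"x": 0,"y": 0,"z": 0.002,"ax": 0,"ay": 0,"az": 0,"grip": 1}
  ]
}}

```text
time: 8.0
tool_pos: [0.4731, -0.187, 0.0542]
tcp_rot: [-3.089, -0.571, 0.0]
wrist_force: [-0.6, 0.5, -3.3]
width: 0.336
grip_force: 40.0
```

>>> {"name": "step_arm", "arguments": {
  "series": [
    {"x": 0,"y": 0,"z": 0.001,"ax": 0,"ay": 0,"az": 0,"grip": 1},
    {"x": 0,"y": 0,"z": 0.002,"ax": 0,"ay": 0,"az": 0,"grip": 1},
    {"x": 0,"y": 0,"z": 0.002,"ax": 0,"ay": 0,"az": 0,"grip": 1}
  ]
}}

```text
time: 8.3
tool_pos: [0.4731, -0.187, 0.0533]
tcp_rot: [3.089, 0.571, 0.0]
wrist_force: [0.2, -0.3, -3.4]
width: 0.335
grip_force: 40.0
```

>>> {"name": "step_arm", "arguments": {
  "series": [
    {"x": 0,"y": 0,"z": 0.001,"ax": 0,"ay": 0,"az": 0,"grip": 1},
    {"x": 0,"y": 0,"z": 0.002,"ax": 0,"ay": 0,"az": 0,"grip": 1},
    {"x": 0,"y": 0,"z": 0.002,"ax": 0,"ay": 0,"az": 0,"grip": 1}
  ]
}}

```text
time: 8.6
tool_pos: [0.4731, -0.1871, 0.0531]
tcp_rot: [-3.089, -0.571, 0.0]
wrist_force: [-3.2, 1.6, 5.1]
width: 0.338
grip_force: 41.0
```

Contact is felt: the wrist force went from −3.4 to +5.1 N and the descent stopped at 53.1 mm. Releasing.

>>> {"name": "step_arm", "arguments": {
  "series": [
    {"x": 0,"y": 0,"z": 0,"ax": 0,"ay": 0,"az": 0,"grip": 1},
    {"x": 0,"y": 0,"z": 0,"ax": 0,"ay": 0,"az": 0,"grip": 1}
  ]
}}

```text
time: 8.8
tool_pos: [0.4731, -0.1871, 0.0531]
tcp_rot: [-3.089, -0.571, 0.0]
wrist_force: [-3.7, 1.3, 5.9]
width: 0.336
grip_force: 41.0
```

>>> {"name": "step_arm", "arguments": {
  "series": [
    {"x": 0,"y": 0,"z": 0,"ax": 0,"ay": 0,"az": 0,"grip": 0},
    {"x": 0,"y": 0,"z": 0,"ax": 0,"ay": 0,"az": 0,"grip": -0.5},
    {"x": 0,"y": 0,"z": 0,"ax": 0,"ay": 0,"az": 0,"grip": -1},
    {"x": 0,"y": 0,"z": 0,"ax": 0,"ay": 0,"az": 0,"grip": -1},
    {"x": 0,"y": 0,"z": 0,"ax": 0,"ay": 0,"az": 0,"grip": -1},
    {"x": 0,"y": 0,"z": 0,"ax": 0,"ay": 0,"az": 0,"grip": -1},
    {"x": 0,"y": 0,"z": 0,"ax": 0,"ay": 0,"az": 0,"grip": -1}
  ]
}}

```text
time: 9.5
tool_pos: [0.4731, -0.187, 0.0522]
tcp_rot: [-3.089, -0.571, 0.0]
wrist_force: [0.2, -0.2, -0.2]
width: 1.002
grip_force: 0.0
```

>>> {"name": "step_arm", "arguments": {
  "series": [
    {"x": 0,"y": 0,"z": -0.02,"ax": 0,"ay": 0,"az": 0,"grip": -1},
    {"x": 0,"y": 0,"z": -0.08,"ax": 0,"ay": 0,"az": 0,"grip": -1},
    {"x": 0,"y": 0,"z": -0.16,"ax": 0,"ay": 0,"az": 0,"grip": -1},
    {"x": 0,"y": 0,"z": -0.24,"ax": 0,"ay": 0,"az": 0,"grip": -1},
    {"x": -0.06,"y": 0,"z": -0.3,"ax": 0,"ay": 0,"az": 0,"grip": -1},
    {"x": -0.1,"y": 0,"z": -0.3,"ax": 0,"ay": 0,"az": 0,"grip": -1},
    {"x": -0.1,"y": 0,"z": -0.3,"ax": 0,"ay": 0,"az": 0,"grip": -1},
    {"x": -0.1,"y": 0,"z": -0.3,"ax": 0,"ay": 0,"az": 0,"grip": -1}
  ]
}}

```text
time: 10.3
tool_pos: [0.4264, -0.2049, 0.2027]
tcp_rot: [3.089, 0.57, 0.002]
wrist_force: [-0.1, -0.6, -0.9]
width: 0.998
grip_force: 0.0
```

```bash
python3 - <<'E'
from workcell import bot, imaging
import cv2,pickle,numpy as np
d={n:imaging.read_camera(n) for n in("scene","side","wrist")};d["s"]=s=bot.read_state()
pickle.dump(d,open("d.pkl","wb"));print(s["time"],s["tool_pos"],s["wrist_force"])
f=lambda n,u,v:cv2.resize(d[n]["img"][v-45:v+45,u-60:u+60],(400,300),interpolation=cv2.INTER_CUBIC)
cv2.imwrite("pics/post.png",np.vstack([np.hstack([f("scene",204,112),f("side",343,165)]),np.hstack([cv2.resize(d["side"]["img"],(400,300)),cv2.resize(d["wrist"]["img"],(400,300))])])[:,:,::-1])
E
```

```text
10.45 [ 0.42659285 -0.20445356  0.20160581] [-0.88832296  0.15452326 -0.88356667]
```

View pics/post.png

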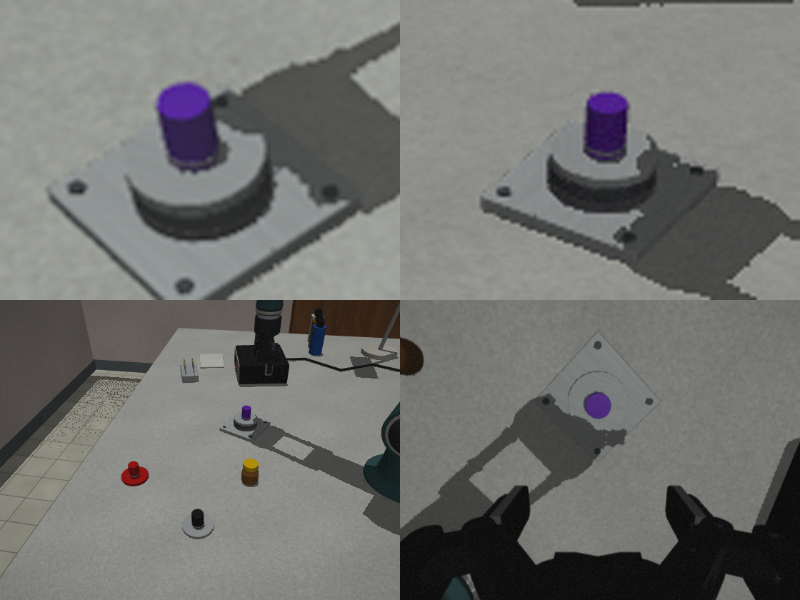

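The carrier sits flat on the pile with its hub upright: scene crop (186,125), wrist panel (598,405). The jar, black plate and red piece have not moved. Now a numeric check of the centring.

```bash
python3 - <<'E'
import pickle; from h import *
d=pickle.load(open("d.pkl","rb"));T=[];near={"scene":(199,95),"side":(345,150),"wrist":(277,147)}
for n in near:
    c=d[n];hsv=cv2.cvtColor(c["img"],cv2.COLOR_RGB2HSV);V=hsv[...,2];vio=(hsv[...,0]>120)&(hsv[...,0]<150)&(hsv[...,1]>100)
    t,_=cv2.threshold(V[vio],0,255,cv2.THRESH_OTSU) if n!="wrist" else (0,0)
    e=cv2.fitEllipse(blob(vio&(V>t),near[n],25));T.append(e[0]);print(n,e,onz(c,e[0],.08))
print("tri hub top",tri([d[n] for n in near],T))
c=d["wrist"];g=cv2.cvtColor(c["img"],cv2.COLOR_RGB2GRAY);H=[]
for x,y in((277,63),(204,141),(349,142),(277,211)):
    r=g[y-7:y+8,x-7:x+8].astype(float);m=r<(r.min()+np.median(r))/2;q=np.argwhere(m).mean(0)[::-1]+(x-7,y-7);H.append(onz(c,q,.012));print(q,m.sum(),H[-1])
print("slab",np.mean(H,0),np.mean(H[1:3],0))
E
```

```text
scene ((198.537841796875, 97.0801773071289), (10.139686584472656, 15.255879402160645), 80.79786682128906) [ 0.4707 -0.1867  0.08  ]
side ((344.77447509765625, 150.50877380371094), (5.310540199279785, 11.314299583435059), 90.49472045898438) [ 0.4701 -0.1838  0.08  ]
wrist ((276.8522033691406, 147.412841796875), (34.61656951904297, 35.30329132080078), 175.3885040283203) [ 0.4701 -0.1878  0.08  ]
tri hub top [ 0.4699 -0.1876  0.0783]
[276.29347826  63.01086957] 92 [ 0.539  -0.1608  0.012 ]
[203.98484848 141.22727273] 66 [ 0.4444 -0.1183  0.012 ]
[348.35443038 141.78481013] 79 [ 0.4964 -0.2556  0.012 ]
[275.64814815 211.12962963] 54 [ 0.4015 -0.2127  0.012 ]
slab [ 0.470325 -0.18685   0.012   ] [ 0.4704  -0.18695  0.012  ]
```

Hub (0.4701, −0.1878) against slab centre (0.4703, −0.1869): centred within 1 mm. Handing in.

```bash
python3 -c "
from workcell import bot
print(bot.finish_job())"
```

```text
the job is handed in; nothing more can be done
None
```

The violet-hub carrier sits flat on the pile, about 1 mm off centre by the wrist camera; I let go only after feeling it rest, left the black-hub plate and jar untouched, and handed the job in at about 10.5 s.

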